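# Mount the whetstone in its holder

### The job

The knives need sharpening: take the long whetstone out of the drying rack and mount it in the holder. Lay its broad face flat on the holder's ground bed short of the spring roller clip, then slide it, face on face, under the clip right up to the end stop so that it covers the bed flush and the latch snaps up behind it, and let go. Leave the short dressing stone in the rack and do not disturb the scissors and the dough scraper lying about.

Things in the scene. Friction and masses are not known exactly. Their poses are not given: they have to be found in the camera images.
- whetstone: The long whetstone, a grey block 180 x 60 x 24 mm, about 0.55 kg, standing on a long narrow edge in one of the rack's two places. Origin at the middle of that edge; x along the length, y through the 24 mm thickness (normal to the broad faces), z along the 60 mm width (up while it stands in the rack). Both broad faces are alike, and either end may go first.
- stone_center (a point): Centre of the whetstone (30 mm along its z from the origin), with the same axes.
- dressing_stone: The short dressing stone, a grey block 115 x 48 x 24 mm that stands on its long edge in the other place of the rack. Origin at the middle of its lower edge. It stays there.
- rack: Low wire drying rack, fixed, 92 x 164 mm; origin under its centre on the table, z up. Two places, at y = +40 and -40 mm (which stone is in which varies), for stones on edge along its x. They rest on wires 12 mm above the table, between pins 49 mm high at x = -42 and +42 mm, with 2 mm to spare each side; their sides are free between the pins. They lift straight up.
- holder: Metal whetstone holder, fixed; origin on the table under the middle of the bed, z up, +x along the bed to the clip end (away from the robot). The bed is a ground, slick steel block 180 (x) by 60 mm (y), its face 36 mm above the table (friction about 0.3, elsewhere 0.6); base plate 78 mm wide, 14 mm high, x -123 to +127 mm. Free table for putting the stone down lies between rack and holder.
- home (a point): The point where the whetstone's centre belongs: on the middle of the bed, 12 mm above its face (48 mm above the table); axes as the holder's. Under the push the arm and the grip give by several mm, so the stone stays behind the commanded motion: it is home only when it is felt to strike the end stop. Bearing down hard makes it drag.
- toe_clip (a joint): Sprung clip over the bed's far end, a fork 44 mm wide hinged at holder x = 112 mm that carries a free roller (14 mm diameter, 36 mm long) across the bed at x = 65 mm. At value 0 the roller's underside is 22 mm above the bed. The 24 mm stone sliding in lifts it to about 0.04 rad, and it then presses the stone down with about 6 N. Sliding the stone under it takes some 8 to 20 N.
- latch (a joint): Snap latch 22 mm wide in the middle of the bed's near end, holder x = -107 to -92 mm. Value 0: up, nose 7 mm above the bed, its upright face at x = -92 mm; 0.0085 m: right down, below the bed's face. A stone lying on it holds it down (under 2 N); it springs up when the stone's near end has passed x = -92 mm.
- scissors: Scissors, 90 x 202 x 10 mm, lying on the table beyond the work. Bystander.
- scraper: Dough scraper with wooden grip, 110 x 169 x 21 mm, lying on the table left of the holder. Bystander.
- end_stop (a point): Middle of the rigid end stop's face, at bed height, holder x = 90.5 mm (axes as the holder's). Beside it stand cheeks, x = 52 to 97 mm, 63.4 mm apart, up to 18 mm above the bed, with flared mouths that begin at x = 35 mm, 71 mm apart. The stone cannot be lowered straight into its final place, as the clip is over it.

How it is judged:
On the way, in this order (a step that is already met when the one before it is completed fails the run):
1. the whetstone lies with its broad face flat on the bed, still short of the clip (30 mm or more from home) (contact force between whetstone and holder above 0.5 N and angle between the y axis of whetstone and the z axis of holder, either way round below 0.05 rad and z of stone_center in the frame of home between -0.003 and 0.003 m and x of stone_center in the frame of home between -0.12 and -0.03 m), for 0.1 s.
2. it slides face on face under the clip: flat on the bed, the clip raised, 6 to 28 mm from home (angle between the y axis of whetstone and the z axis of holder, either way round below 0.05 rad and z of stone_center in the frame of home between -0.002 and 0.002 m and x of stone_center in the frame of home between -0.028 and -0.006 m and value of joint toe_clip above 0.015 rad), for 0.05 s.
At the end, for the whole second after the job is handed in: The whetstone lies flat on the bed, centre within 3 mm of home in x and y and 1.5 mm in height, flat within 0.03 and in line within 0.04 rad, under the raised clip, the latch up behind it (within 2 mm), at rest; the dressing stone within 15 mm of its place (x of stone_center in the frame of home between -0.003 and 0.003 m and y of stone_center in the frame of home between -0.003 and 0.003 m and z of stone_center in the frame of home between -0.0015 and 0.0015 m and angle between the y axis of whetstone and the z axis of holder, either way round below 0.03 rad and angle between the x axis of whetstone and the x axis of holder, either way round below 0.04 rad and value of joint latch below 0.002 m and value of joint toe_clip above 0.02 rad and linear speed of whetstone below 0.01 m/s and distance of dressing_stone from where it was at the start of the episode below 0.015 m); the robot touches nothing.
It fails at once if the dressing stone is knocked or taken out of its place (distance of dressing_stone from where it was at the start of the episode above 0.03 m or angle between dressing_stone's own z axis and vertical above 0.4 rad).
It fails at once if scissors or scraper pushed away by more than 30 mm (distance of any of scissors, scraper from where it was at the start of the episode above 0.03 m).
It also fails if it takes over 51 s, if anything falls off the work surface, if the arm or the gripper's body presses on something with over 40 N, if the wrist force passes 120 N, or if a joint passes its speed limit or range.

### The arm

A 6-joint arm with a two-finger parallel gripper is mounted at the origin on a cart in front of the work surface, level with it; the furniture and walls round the work are solid. World frame = base frame: x ahead of the robot, y to its left, z up, the work surface at z = 0. Lengths are in m, angles in rad, forces in N, time in s.
With the tool pointing down it reaches from about 0.2 to 0.875 m from the base axis. Payload 3.4 kg.
Tool frame: the origin (TCP) lies midway between the tips of the shut fingers; the grasp point (between the pads) lies 19 mm behind it; z points along the fingers, y is the line along which they close (so a half turn about z gives the same grasp; the last joint's range is limited). The gripper opens to 94 mm and grips with 3 to 60 N. Pads are 16 mm wide; open, the fingers measure 119 mm over their backs; the gripper's body (75 mm by 177 mm) begins 78 mm behind the grasp point.
Start: joints at [1.072, 0.276, 1.505, -0, 1.361, -0.121], TCP at [0.212, 0.534, 0.205] pointing down, gripper open.
Joint ranges: [-2.89, 2.89], [-0.75, 2.08], [0.22, 2.7], [-1.18, 4.32], [0.11, 2.71], [-2.7, 2.7]. Speed limits (rad/s): [2.57, 2.57, 3.14, 3.14, 3.14, 3.14].

### API

Orientations are given as a rotation vector (axis times angle).
In Python, from plant import env, vision, order, find_in, trace, place_of gives the robot as it stands.
- The arm moves only by the tool play_rows, never from a script. Its argument "steps" is a list of rows, each an object with "claw": the opening, from 0 (shut) to 1 (fully open); "xyz": the shift along the tool's x, y, z in m, a list of three; "roll": the turn about the tool's z in degrees. In form: [{"claw": claw, "xyz": [tx, ty, tz], "roll": roll}, ...]. A call has 1 to 20 rows; each row shifts and turns the commanded pose from where the row before left it, along the tool's axes as they then stand; what a row does not reach is not made up. A row lasts 1/10 s, in which the tool goes at most 50 mm and 8.59 degrees, less where a joint would pass 70% of its speed; a pose out of reach is approached as far as the arm can. A call is refused whole if a number of a shift passes 0.05 or a number of a turn 8.59, either way. A call with a gripper value outside its range is refused whole. The fingers move at their own pace and stop on an object; "force" is the grip in N (left out, the last holds). Time passes only in rows, so rows that do not move let the fingers close. It gives the time, the measured TCP pose, the force, the opening and the grip force at its end, in the units of the state.
- env.state(): the state, without advancing time (a new reading comes with each control period).
- vision.read_camera(name): name is "scene" or "top" or "wrist"; returns (picture, depth): 384x512x3 uint8, blue, green, red; 384x512 float32, m along the optical axis (not along the pixel's ray), 0 where there is no reading.
- vision.calibration(name): a dict with "fov_y" (degrees; the focal length in pixels is half the picture's height over the tangent of half this angle, whatever the lens; pixels are square), "cx", "cy" (the principal point, pixels), "R" (3x3) and "t" (3): a world point X has camera coordinates R X + t; the wrist camera has in their place "T_tool_cam" (4x4, takes a point from camera to tool coordinates, whose origin is the TCP and whose axes are the flange's). Camera axes: x right, y down, z forward; pixel columns grow to the right and rows downward; lengths in m; the calibration is good to about 2 mm. A picture is of the moment at which its call begins: read the wrist's pose just before it. calibration takes no time and is no camera call.
- order.hand_in(): hands the job in; it is judged then, once.
Trained networks look in the newest picture that a camera, given by its name, has taken for a name from the list of things; names that differ only in an ending like _2 or _b are one class to them, and where a whole thing is asked for, a point or a joint stands for the part that bears it (a point fixed in the world has none). Each returns a list of dicts, best first, with "score" (0 to 1); they miss things now and then, are a little off and sometimes report something else, mostly with a low value. They report only what shows in the picture. A call takes as long as a camera call.
- find_in(name, camera): "rect" ([centre column, centre row, width, height] as shares, 0 to 1, of the picture: columns of its width, rows of its height, round what is visible of it).
- trace(name, camera): "mask" (384x512 bool, what is visible of it) and "rect" ([centre column, centre row, width, height] as shares, 0 to 1, of the picture: columns of its width, rows of its height, round what is visible of it).
- place_of(name, camera): "position" ([row, column] as shares, 0 to 1, of the picture: columns of its width, rows of its height: a listed point, or the origin of a listed thing).
The state is a dict: "time_s": time; "qpos": joint angles; "qd": joint speeds; "joint_efforts": joint torques, N m; "tcp_pos": TCP position; "ee_rot": TCP orientation; "contact_force": force on the tool from outside, world axes, zero at the start; "ft_torque": the same for the moment, N m; "width": finger opening in m; "gripper_force": force on a finger pad.
Only numpy, scipy, OpenCV 4.12 (cv2) and the standard library are available. Lean on these libraries where they do the work, as an engineer would, in place of code of your own. Each camera call takes 0.05 s, during which the arm holds its last target. There are 200 camera calls.

## Working session

There is one attempt and no reset: what is moved stays moved. The work goes in short steps, Python scripts to look and compute and a tool call to move; the robot and the scene stay as the last step left them, time stands still between calls to the robot, and variables do not carry over. Pictures are saved under pics/ and viewed, at most 10 in all, crops included, and the job is handed in when it is done.

Besides the shell and the picture viewer there is one more tool, called after "Request:" by a JSON object that holds its "op" and its "data", one argument or row to a line. play_rows: Moves the arm, as the interface text tells. Its arguments: {"type":"object","properties":{"steps":{"type":"array"},"force":{"type":"number"}},"required":["steps"]}

```bash
mkdir -p pics; cat > h.py <<'E'
import numpy as np, cv2
from plant import env, vision, order, find_in, trace, place_of
from scipy.spatial.transform import Rotation as Ro
def cam(name):
    c=vision.calibration(name)
    if 'T_tool_cam' in c:
        s=env.state();T=np.eye(4);T[:3,:3]=Ro.from_rotvec(s['ee_rot']).as_matrix();T[:3,3]=s['tcp_pos']
        W=T@np.array(c['T_tool_cam'])
    else:
        W=np.eye(4);R=np.array(c['R']);W[:3,:3]=R.T;W[:3,3]=-R.T@np.array(c['t'])
    return W,192/np.tan(np.radians(c['fov_y'])/2),c['cx'],c['cy']
def cloud(name):
    W,f,cx,cy=cam(name); img,d=vision.read_camera(name)
    v,u=np.mgrid[:384,:512]
    P=np.stack([(u-cx)/f*d,(v-cy)/f*d,d],-1)@W[:3,:3].T+W[:3,3]
    P[d<=0]=np.nan
    return img,P
E
python3 - <<'E'
from h import *
s=env.state();print({k:np.round(s[k],3) for k in s})
ims=[]
for n in('top','scene'):
    img,P=cloud(n); np.savez(f'{n}.npz',img=img,P=P); cv2.imwrite(f'pics/{n}0.png',img)
    for o in('whetstone','dressing_stone','rack','holder','scissors','scraper'):
        for r in trace(o,n)[:2]:
            p=P[r['mask']];p=p[~np.isnan(p[:,0])]
            zt=np.percentile(p[:,2],95); q=p[p[:,2]>zt-.006]
            b=cv2.minAreaRect((q[:,:2]*1000).astype(np.float32))
            print(n,o,round(r['score'],2),np.round(r['rect'],3),'zt',round(zt,3),np.round(b[0]),np.round(b[1]),round(b[2],1))
for n in('top',):
    for o in('home','end_stop','holder','rack','whetstone','stone_center'):
        print(o,place_of(o,n)[:1])
E
```

```text
{'time_s': np.float64(0.0), 'qpos': array([ 1.072,  0.277,  1.506,  0.   ,  1.361, -0.121]), 'qd': array([-0.   , -0.001,  0.   , -0.001, -0.003, -0.   ]), 'joint_efforts': array([ 1.0000e-03, -4.0460e+01, -2.3723e+01,  7.0000e-02,  3.4000e-02,
       -0.0000e+00]), 'tcp_pos': array([0.212, 0.534, 0.205]), 'ee_rot': array([-5.900e-01, -3.085e+00,  3.000e-03]), 'contact_force': array([ 0.234, -0.827,  0.583]), 'ft_torque': array([-0.032, -0.03 , -0.005]), 'gripper_force': np.float64(0.0), 'width': np.float64(0.094)}
top whetstone 0.58 [0.713 0.575 0.027 0.132] zt 0.076 [ 488. -329.] [ 24. 178.] 79.4
top dressing_stone 0.6 [0.666 0.56  0.034 0.1  ] zt 0.064 [ 503. -251.] [ 24. 113.] 79.1
top rack 0.55 [0.686 0.573 0.095 0.1  ] zt 0.017 [ 496. -290.] [162.  89.] 78.4
top holder 0.72 [0.403 0.53  0.059 0.188] zt 0.073 [591. 218.] [62. 58.] 89.9
top scissors 0.92 [0.588 0.426 0.088 0.101] zt 0.012 [677. -85.] [169.  87.] 66.7
top scraper 0.89 [0.321 0.532 0.105 0.122] zt 0.022 [515. 386.] [ 49. 164.] 27.5
scene whetstone 0.71 [0.627 0.706 0.107 0.12 ] zt 0.075 [ 488. -328.] [ 28. 178.] 79.6
scene dressing_stone 0.75 [0.59  0.667 0.065 0.067] zt 0.063 [ 503. -250.] [ 27. 117.] 78.6
scene rack 0.67 [0.613 0.718 0.121 0.11 ] zt 0.036 [ 493. -305.] [86. 89.] 80.1
scene holder 0.92 [0.389 0.484 0.134 0.135] zt 0.071 [590. 223.] [69. 65.] 87.1
scene scissors 0.8 [0.604 0.552 0.064 0.102] zt 0.013 [ 696. -110.] [183.  86.] 33.9
scene scraper 0.83 [0.335 0.458 0.098 0.076] zt 0.022 [520. 354.] [216. 109.] 83.2
home [{'position': [0.5268, 0.3963], 'score': 0.85}]
end_stop [{'position': [0.4651, 0.4049], 'score': 0.71}]
holder [{'position': [0.5339, 0.3984], 'score': 0.85}]
rack [{'position': [0.5648, 0.6834], 'score': 0.59}]
whetstone [{'position': [0.5682, 0.7063], 'score': 0.93}]
stone_center [{'position': [0.5659, 0.7115], 'score': 0.7}]
```

View pics/top0.png

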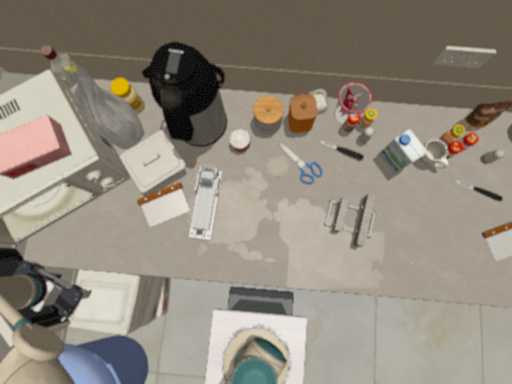

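View pics/scene0.png

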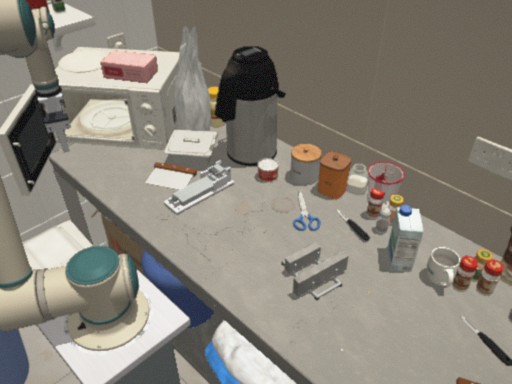

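```bash
cat >> h.py <<'E'
def yaw(s=None):
    s=s or env.state();R=Ro.from_rotvec(s['ee_rot']).as_matrix();return np.degrees(np.arctan2(R[1,0],R[0,0]))
def go(x,y,z,yw):
    "delta in tool axes after the roll, and the roll (deg, about tool z)"
    s=env.state();d=np.array([x,y,z])-s['tcp_pos'];w=yaw(s);r=-((yw-w+180)%360-180)
    a=np.radians(w);ex=np.array([np.cos(a),np.sin(a),0]);ey=np.array([ex[1],-ex[0],0])
    b=np.radians(yw);bx=np.array([np.cos(b),np.sin(b),0]);by=np.array([bx[1],-bx[0],0])
    print('yaw',round(w,2),'roll',round(r,2),'delta before roll',np.round([d@ex,d@ey,-d[2]],4),'after roll',np.round([d@bx,d@by,-d[2]],4))
E
python3 - <<'E'
from h import *
print(np.round(vision.calibration('wrist')['T_tool_cam'],3),vision.calibration('wrist')['fov_y'])
D=np.load('top.npz');P=D['P']
m=(abs(P[...,1]-.22)<.09)&(abs(P[...,0]-.53)<.17)
for lo,hi in((.008,.02),(.03,.042),(.045,.06),(.06,.09)):
    q=P[m&(P[...,2]>lo)&(P[...,2]<hi)][:,:2]*1000
    b=cv2.minAreaRect(q.astype(np.float32));print(lo,len(q),[np.round(x,1) for x in b],q.min(0).round(),q.max(0).round())
go(.5,.22,.28,175)
E
```

```text
[[-0.    -0.972 -0.236  0.068]
 [ 1.    -0.    -0.     0.   ]
 [ 0.    -0.236  0.972 -0.179]
 [ 0.     0.     0.     1.   ]] 70.5771384706201
0.008 365 [array([507.7, 241.3]), array([138.4, 254.3]), np.float64(80.1)] [380. 157.] [628. 308.]
0.03 873 [array([505. , 220.6]), array([231.3,  74.6]), np.float64(0.4)] [389. 184.] [621. 258.]
0.045 79 [array([506.5, 222.6]), array([ 76.9, 206.1]), np.float64(89.5)] [404. 183.] [609. 261.]
0.06 232 [array([596.9, 251.6]), array([124.7,  63.9]), np.float64(83.0)] [561. 187.] [636. 310.]
yaw 158.35 roll -16.65 delta before roll [-0.3836 -0.1861 -0.0745] after roll [-0.3142 -0.2882 -0.0745]
```

Request:
{"op": "play_rows", "data": {
  "steps": [
    {"claw": 1,"xyz": [0,0,-0.03],"roll": -8.3},
    {"claw": 1,"xyz": [0,0,-0.03],"roll": -8.3},
    {"claw": 1,"xyz": [-0.037,-0.036,0],"roll": 0},
    {"claw": 1,"xyz": [-0.037,-0.036,0],"roll": 0},
    {"claw": 1,"xyz": [-0.037,-0.036,0],"roll": 0},
    {"claw": 1,"xyz": [-0.037,-0.036,0],"roll": 0},
    {"claw": 1,"xyz": [-0.037,-0.036,0],"roll": 0},
    {"claw": 1,"xyz": [-0.037,-0.036,0],"roll": 0},
    {"claw": 1,"xyz": [-0.037,-0.036,0],"roll": 0},
    {"claw": 1,"xyz": [-0.037,-0.036,0],"roll": 0},
    {"claw": 1,"xyz": [0,0,0],"roll": 0},
    {"claw": 1,"xyz": [0,0,0],"roll": 0}
  ]
}}

```text
time_s: 2.2
tcp_pos: [0.4736, 0.2306, 0.2653]
ee_rot: [-0.143, -3.137, -0.001]
contact_force: [0.6, 0.5, -0.5]
width: 0.0941
gripper_force: 0.0
```

```bash
python3 - <<'E'
from h import *
s=env.state();print(s['time_s'],s['tcp_pos'].round(4),yaw())
img,P=cloud('wrist');np.savez('w1.npz',img=img,P=P)
cv2.imwrite('pics/w1.png',img)
h=trace('holder','wrist');M=h[0]['mask'];print(h[0]['score'])
W,f,cx,cy=cam('wrist')
for o,z in(('home',.048),('end_stop',.036),('holder',0)):
    r=place_of(o,'wrist')[:1]
    for q in r:
        v,u=q['position'][0]*384,q['position'][1]*512
        d=W[:3,:3]@[(u-cx)/f,(v-cy)/f,1];print(o,q['score'],u,v,(W[:3,3]+d*(z-W[2,3])/d[2]).round(4))
for lo,hi in((.01,.018),(.032,.040),(.045,.062),(.062,.09)):
    q=P[M&(P[...,2]>lo)&(P[...,2]<hi)]*1000
    b=cv2.minAreaRect(q[:,:2].astype(np.float32));print(lo,len(q),[np.round(x,1) for x in b],np.median(q[:,2]).round(1))
q=P[...,2];print('table z',np.nanmedian(q[abs(q)<.01]))
E
```

```text
2.2 [0.4736 0.2306 0.2653] 174.78575290521283
0.81
home 0.82 254.9248 189.3888 [0.5032 0.2272 0.048 ]
end_stop 0.71 256.2048 243.9168 [0.5977 0.2208 0.036 ]
holder 0.92 259.4816 180.5184 [0.5005 0.2348 0.    ]
0.01 1611 [array([505.6, 225.6]), array([ 78.7, 249.2]), np.float64(87.5)] 13.7
0.032 4330 [array([505.2, 222.5]), array([231.1,  78.7]), np.float64(1.9)] 35.7
0.045 378 [array([577.3, 221.9]), array([79.5, 76.6]), np.float64(87.3)] 53.0
0.062 1035 [array([591.2, 221.3]), array([64.5, 59.2]), np.float64(87.1)] 70.8
table z -0.000501660107209867
```

View pics/w1.png

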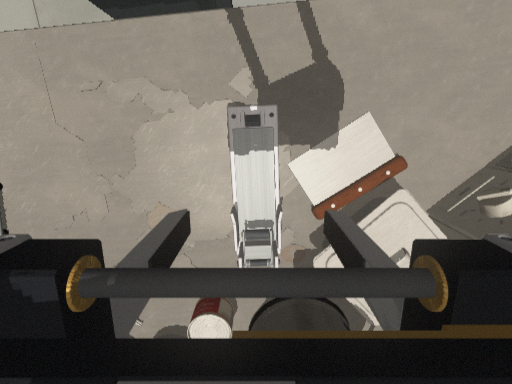

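```bash
python3 - <<'E'
from h import *
D=np.load('w1.npz');P=D['P'].reshape(-1,3)
a=np.radians(-2.7);o=np.array([.5036,.2257])
def loc(P):
    d=P[:,:2]-o;return np.c_[d[:,0]*np.cos(a)+d[:,1]*np.sin(a),-d[:,0]*np.sin(a)+d[:,1]*np.cos(a),P[:,2]]
L=loc(P)*1000
for nm,lo,hi,xs in(('bed',31,41,range(-85,35,10)),('plate',8,41,range(-115,120,15))):
    c=[]
    for x in xs:
        q=L[(abs(L[:,0]-x)<6)&(abs(L[:,1])<60)&(L[:,2]>lo)&(L[:,2]<hi)]
        if len(q)>5: c.append((x,q[:,1].min(),q[:,1].max()))
    c=np.array(c);mid=(c[:,1]+c[:,2])/2
    print(nm,np.polyfit(c[:,0],mid,1),(c[:,2]-c[:,1]).round(1),mid.round(1))
s=L[(abs(L[:,1])<8)&(L[:,2]>5)&(abs(L[:,0])<150)];print('x ext z>5',s[:,0].min(),s[:,0].max())
for lo,hi in((8,20),(30,42)):
  s=L[(abs(L[:,1])<25)&(L[:,2]>lo)&(L[:,2]<hi)&(abs(L[:,0])<150)];print(lo,np.percentile(s[:,0],[0,1,99,100]).round(1))
s=L[(abs(L[:,1])<3)&(abs(L[:,0])<140)];i=np.argsort(s[:,0]);print(s[i][::5,[0,2]].round(1).tolist())
go(.46,-.29,.28,169.5)
E
```

```text
bed [-0.00334774 -0.43059135] [58.2 58.2 60.  59.1 59.5 59.1 58.7 60.  59.4 59.7 59.4 58.7] [-0.1 -0.4 -0.1  0.1 -0.4 -0.5 -0.6 -0.3 -0.  -0.5 -0.6 -0.5]
plate [-0.00285152 -0.38673358] [77.3 77.6 77.4 76.  78.  77.4 76.3 77.  75.7 77.9 79.3 67.2 63.5 63.6
 63.7 67.6] [ 0.3 -0.3 -0.5 -0.3 -0.2 -0.1  0.  -0.7 -0.6 -0.3 -0.2 -0.5 -0.5 -0.5
 -0.5 -1. ]
x ext z>5 -122.28441264953051 117.30971720426228
8 [-122.6 -122.3  117.7  126.5]
30 [-113.2 -108.2   90.9  100.8]
[[-139.2, -1.0], [-137.6, -0.6], [-136.0, 1.3], [-134.5, -0.9], [-131.8, -1.5], [-130.2, -1.0], [-128.5, -0.4], [-127.0, -0.9], [-124.2, -1.4], [-121.9, 13.1], [-120.3, 14.3], [-118.8, 14.0], [-116.0, 13.7], [-114.5, 13.2], [-113.0, 12.8], [-111.4, 14.8], [-108.1, 36.1], [-106.6, 37.6], [-105.2, 37.5], [-103.7, 40.5], [-101.0, 42.9], [-99.6, 42.2], [-98.1, 42.9], [-96.7, 40.8], [-95.3, 42.8], [-93.9, 41.8], [-92.5, 42.8], [-90.4, 13.7], [-88.2, 35.6], [-86.7, 35.9], [-85.2, 36.2], [-83.6, 35.2], [-80.9, 35.7], [-79.4, 37.3], [-77.9, 36.4], [-76.3, 34.3], [-73.7, 36.7], [-72.2, 36.7], [-70.6, 33.7], [-69.1, 35.9], [-67.5, 35.0]
[... 7051 characters left out ...]
6], [40.9, 35.4], [42.9, 34.1], [45.7, 35.6], [47.4, 35.5], [49.1, 35.4], [52.1, 36.3], [53.9, 36.2], [55.9, 35.7], [57.8, 35.1], [59.1, 36.3], [59.7, 67.2], [60.7, 36.0], [61.7, 70.0], [62.1, 36.6], [63.0, 34.8], [64.4, 71.1], [65.4, 72.3], [66.4, 70.3], [67.7, 70.7], [69.4, 36.0], [70.1, 69.3], [83.4, 71.8], [85.4, 71.0], [86.8, 35.7], [87.3, 70.4], [88.6, 71.3], [90.2, 43.8], [90.5, 42.6], [90.9, 42.2], [91.2, 37.8], [91.6, 36.7], [92.2, 70.3], [93.8, 70.5], [96.4, 72.0], [98.1, 71.9], [100.1, 70.9], [101.8, 70.9], [107.8, 66.2], [109.5, 69.0], [110.9, 69.8], [112.4, 70.3], [116.5, 68.6]]
yaw 175.09 roll 5.59 delta before roll [-0.0326 -0.5218 -0.0144] after roll [-0.0833 -0.5161 -0.0144]
```

Request:
{"op": "play_rows", "data": {
  "steps": [
    {"claw": 1,"xyz": [0,0,0],"roll": 5.6},
    {"claw": 1,"xyz": [-0.007,-0.043,0],"roll": 0},
    {"claw": 1,"xyz": [-0.007,-0.043,0],"roll": 0},
    {"claw": 1,"xyz": [-0.007,-0.043,0],"roll": 0},
    {"claw": 1,"xyz": [-0.007,-0.043,0],"roll": 0},
    {"claw": 1,"xyz": [-0.007,-0.043,0],"roll": 0},
    {"claw": 1,"xyz": [-0.007,-0.043,0],"roll": 0},
    {"claw": 1,"xyz": [-0.007,-0.043,0],"roll": 0},
    {"claw": 1,"xyz": [-0.007,-0.043,0],"roll": 0},
    {"claw": 1,"xyz": [-0.007,-0.043,0],"roll": 0},
    {"claw": 1,"xyz": [-0.007,-0.043,0],"roll": 0},
    {"claw": 1,"xyz": [-0.007,-0.043,0],"roll": 0},
    {"claw": 1,"xyz": [-0.007,-0.043,0],"roll": 0},
    {"claw": 1,"xyz": [0,0,0],"roll": 0},
    {"claw": 1,"xyz": [0,0,0],"roll": 0}
  ]
}}

```text
time_s: 3.95
tcp_pos: [0.4606, -0.2906, 0.2651]
ee_rot: [-0.292, -3.127, -0.002]
contact_force: [-0.1, 0.8, 0.1]
width: 0.0941
gripper_force: 0.0
```

```bash
python3 - <<'E'
from h import *
s=env.state();print(s['time_s'],s['tcp_pos'].round(4),yaw(),s['qpos'].round(2))
img,P=cloud('wrist')
cv2.imwrite('pics/w2.png',img)
for o in('whetstone','dressing_stone'):
    for r in trace(o,'wrist')[:2]:
        q=P[r['mask']];zt=np.nanpercentile(q[:,2],90);q=q[abs(q[:,2]-zt)<.006]*1000
        b=cv2.minAreaRect(q[:,:2].astype(np.float32));print(o,r['score'],zt,len(q),[np.round(x,1) for x in b],np.median(q,0).round(1))
E
```

```text
3.95 [ 0.4606 -0.2906  0.2651] 169.34304196831036 [-0.69  0.2   1.46  0.    1.48 -2.08]
whetstone 0.98 0.072578568553674 1996 [array([ 488.7, -329.4]), array([ 24. , 178.8]), np.float64(79.2)] [ 480.5 -327.8   71.6]
dressing_stone 0.86 0.06052953501186743 1239 [array([ 502.4, -250.7]), array([ 24.2, 114.2]), np.float64(78.9)] [ 499.  -250.5   59.6]
```

View pics/w2.png

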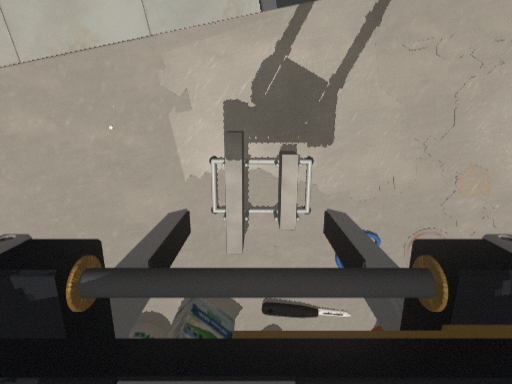

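Request:
{"op": "play_rows", "data": {
  "steps": [
    {"claw": 0.55,"xyz": [-0.0174,-0.0164,0.02],"roll": 0},
    {"claw": 0.55,"xyz": [-0.0174,-0.0164,0.02],"roll": 0},
    {"claw": 0.55,"xyz": [0,0,0.03],"roll": 0},
    {"claw": 0.55,"xyz": [0,0,0.04],"roll": 0},
    {"claw": 0.55,"xyz": [0,0,0.03],"roll": 0},
    {"claw": 0.55,"xyz": [0,0,0],"roll": 0},
    {"claw": 0.55,"xyz": [0,0,0],"roll": 0}
  ]
}}

```text
time_s: 4.8
tcp_pos: [0.4891, -0.3289, 0.1262]
ee_rot: [0.289, 3.128, 0.0]
contact_force: [0.2, -0.2, 0.4]
width: 0.0516
gripper_force: 0.0
```

```bash
python3 - <<'E'
from h import *
go(.4887,-.3293,.035,169.2)
E
```

```text
yaw 169.45 roll 0.25 delta before roll [ 0.0003 -0.0005  0.0912] after roll [ 0.0003 -0.0005  0.0912]
```

Request:
{"op": "play_rows", "data": {
  "steps": [
    {"claw": 0.55,"xyz": [0,-0.0005,0.03],"roll": 0.2},
    {"claw": 0.55,"xyz": [0,0,0.03],"roll": 0},
    {"claw": 0.55,"xyz": [0,0,0.02],"roll": 0},
    {"claw": 0.55,"xyz": [0,0,0.011],"roll": 0},
    {"claw": 0.55,"xyz": [0,0,0],"roll": 0},
    {"claw": 0,"xyz": [0,0,0],"roll": 0},
    {"claw": 0,"xyz": [0,0,0],"roll": 0},
    {"claw": 0,"xyz": [0,0,0],"roll": 0},
    {"claw": 0,"xyz": [0,0,0],"roll": 0},
    {"claw": 0,"xyz": [0,0,0],"roll": 0},
    {"claw": 0,"xyz": [0,0,-0.005],"roll": 0},
    {"claw": 0,"xyz": [0,0,-0.015],"roll": 0},
    {"claw": 0,"xyz": [0,0,-0.025],"roll": 0},
    {"claw": 0,"xyz": [0,0,-0.025],"roll": 0},
    {"claw": 0,"xyz": [0,0,-0.02],"roll": 0},
    {"claw": 0,"xyz": [0,0,0],"roll": 0}
  ],
  "force": 35
}}

```text
time_s: 6.4
tcp_pos: [0.4895, -0.3316, 0.1265]
ee_rot: [0.297, 3.124, -0.004]
contact_force: [0.4, 0.1, -5.4]
width: 0.0241
gripper_force: 35.0
```

```bash
python3 - <<'E'
from h import *
s=env.state();print(s['time_s'],s['tcp_pos'].round(4),s['width'],s['gripper_force'],s['contact_force'])
go(.43,-.02,.125,177.1)
E
```

```text
6.4 [ 0.4895 -0.3316  0.1265] 0.02414478778651417 34.987993240356445 [ 0.38120516  0.08034224 -5.38554332]
yaw 169.15 roll -7.95 delta before roll [0.1171 0.2948 0.0015] after roll [0.0752 0.3082 0.0015]
```

Request:
{"op": "play_rows", "data": {
  "steps": [
    {"claw": 0,"xyz": [0,0,0],"roll": -4},
    {"claw": 0,"xyz": [0,0,0],"roll": -4},
    {"claw": 0,"xyz": [0.005,0.02,0],"roll": 0},
    {"claw": 0,"xyz": [0.0085,0.035,0],"roll": 0},
    {"claw": 0,"xyz": [0.0085,0.035,0],"roll": 0},
    {"claw": 0,"xyz": [0.0085,0.035,0],"roll": 0},
    {"claw": 0,"xyz": [0.0085,0.035,0],"roll": 0},
    {"claw": 0,"xyz": [0.0085,0.035,0],"roll": 0},
    {"claw": 0,"xyz": [0.0085,0.035,0],"roll": 0},
    {"claw": 0,"xyz": [0.0085,0.035,0.02],"roll": 0},
    {"claw": 0,"xyz": [0.006,0.025,0.02],"roll": 0},
    {"claw": 0,"xyz": [0.005,0.018,0.025],"roll": 0},
    {"claw": 0,"xyz": [0,0,0.02],"roll": 0},
    {"claw": 0,"xyz": [0,0,0],"roll": 0},
    {"claw": 0,"xyz": [0,0,0],"roll": 0}
  ]
}}

```text
time_s: 7.9
tcp_pos: [0.4277, -0.019, 0.0388]
ee_rot: [-0.078, -3.139, -0.0]
contact_force: [-0.9, 0.1, -4.9]
width: 0.0238
gripper_force: 35.0
```

```bash
python3 - <<'E'
from h import *
s=env.state();print(s['time_s'],s['tcp_pos'].round(4),yaw(),s['width'],s['contact_force'],Ro.from_rotvec(s['ee_rot']).as_matrix().round(3))
E
```

```text
7.9 [ 0.4277 -0.019   0.0388] 177.1586943230943 0.02377613292509203 [-0.93187983  0.13516529 -4.92225866] [[-0.999  0.05  -0.002]
 [ 0.05   0.999  0.   ]
 [ 0.002  0.    -1.   ]]
```

Request:
{"op": "play_rows", "data": {
  "steps": [
    {"claw": 0,"xyz": [0,0,0.008],"roll": 0},
    {"claw": 0,"xyz": [0,0,0.004],"roll": 0},
    {"claw": 0,"xyz": [0,0,0.002],"roll": 0},
    {"claw": 0,"xyz": [0,0,0.002],"roll": 0},
    {"claw": 0,"xyz": [0,0,0],"roll": 0}
  ]
}}

```text
time_s: 8.4
tcp_pos: [0.4286, -0.0192, 0.0236]
ee_rot: [0.078, 3.14, -0.0]
contact_force: [0.2, -0.3, -4.6]
width: 0.0238
gripper_force: 35.0
```

Request:
{"op": "play_rows", "data": {
  "steps": [
    {"claw": 0,"xyz": [0,0,0.001],"roll": 0},
    {"claw": 0,"xyz": [0,0,0.001],"roll": 0},
    {"claw": 0,"xyz": [0,0,0],"roll": 0}
  ]
}}

```text
time_s: 8.7
tcp_pos: [0.4286, -0.0192, 0.0234]
ee_rot: [0.078, 3.14, -0.001]
contact_force: [-4.7, 0.9, 14.3]
width: 0.0238
gripper_force: 35.0
```

Request:
{"op": "play_rows", "data": {
  "steps": [
    {"claw": 0,"xyz": [0,0,-0.001],"roll": 0},
    {"claw": 0.4,"xyz": [0,0,0],"roll": 0},
    {"claw": 1,"xyz": [0,0,0],"roll": 0},
    {"claw": 1,"xyz": [0,0,0],"roll": 0},
    {"claw": 1,"xyz": [0,0,0],"roll": 0},
    {"claw": 1,"xyz": [0,0,0],"roll": 0},
    {"claw": 1,"xyz": [0,0,-0.012],"roll": 0},
    {"claw": 1,"xyz": [0,0,-0.01],"roll": 0},
    {"claw": 1,"xyz": [0,0.015,0],"roll": 0},
    {"claw": 1,"xyz": [0,0.015,0],"roll": 0},
    {"claw": 1,"xyz": [0,0.005,0],"roll": 0},
    {"claw": 1,"xyz": [0,0.005,0],"roll": 0},
    {"claw": 1,"xyz": [0,0.005,0],"roll": 0},
    {"claw": 1,"xyz": [0,0.005,0],"roll": 0},
    {"claw": 1,"xyz": [0,0.005,0],"roll": 0},
    {"claw": 1,"xyz": [0,0.005,0],"roll": 0},
    {"claw": 1,"xyz": [0,0.005,0],"roll": 0},
    {"claw": 1,"xyz": [0,0,0],"roll": 0},
    {"claw": 1,"xyz": [0,0,0],"roll": 0}
  ]
}}

```text
time_s: 10.6
tcp_pos: [0.4315, 0.0461, 0.0444]
ee_rot: [-0.077, -3.14, -0.0]
contact_force: [-0.3, 0.4, -0.1]
width: 0.0941
gripper_force: 0.0
```

```bash
cat > look.py <<'E'
from h import *
s=env.state();print(s['time_s'],s['tcp_pos'].round(4),yaw(),s['width'],s['contact_force'])
img,P=cloud('wrist')
import sys;cv2.imwrite(f'pics/{sys.argv[1]}.png',img)
for c in('wrist','top'):
    if c=='top': img,P=cloud('top')
    for r in trace('whetstone',c)[:2]:
        q=P[r['mask']];zt=np.nanpercentile(q[:,2],90);q=q[abs(q[:,2]-zt)<.007]*1000
        b=cv2.minAreaRect(q[:,:2].astype(np.float32));print(c,r['score'],zt,len(q),[np.round(x,1) for x in b])
E
python3 look.py w3
```

```text
10.6 [0.4315 0.0461 0.0444] 177.18053565309773 0.09408113554909453 [-0.28242975  0.37011513 -0.12476531]
wrist 0.7 0.024572780029348595 14859 [array([431.2,  23.3]), array([ 60.1, 179.9]), np.float64(87.1)]
top 0.76 0.027934512982555847 210 [array([375.5,  35.7]), array([38.8, 67.7]), np.float64(87.4)]
```

View pics/w3.png

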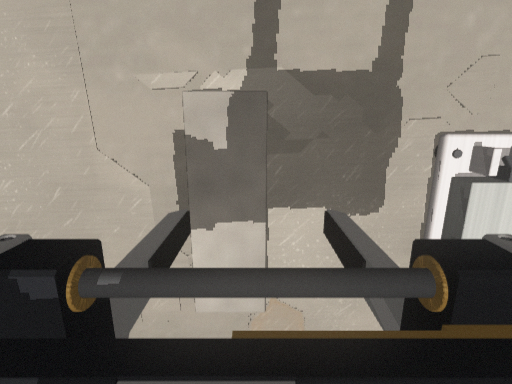

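Request:
{"op": "play_rows", "data": {
  "steps": [
    {"claw": 1,"xyz": [-0.001,-0.0228,-0.01],"roll": 0},
    {"claw": 1,"xyz": [0,0,0.02],"roll": 0},
    {"claw": 1,"xyz": [0,0,0.02],"roll": 0},
    {"claw": 1,"xyz": [0,0,0.0075],"roll": 0},
    {"claw": 1,"xyz": [0,0,0.0035],"roll": 0},
    {"claw": 1,"xyz": [0,0,0],"roll": 0}
  ],
  "force": 45
}}

```text
time_s: 11.4
tcp_pos: [0.4314, 0.0231, 0.0034]
ee_rot: [-0.078, -3.14, -0.0]
contact_force: [0.8, -0.7, 0.0]
width: 0.0941
gripper_force: 0.0
```

```bash
python3 - <<'E'
from h import *
s=env.state();print(s['contact_force']);go(.4312,.0233,.0035,177.1)
E
```

```text
[ 0.76300077 -0.73720576  0.01195248]
yaw 177.16 roll 0.06 delta before roll [ 0.0002  0.0002 -0.0001] after roll [ 0.0002  0.0002 -0.0001]
```

Request:
{"op": "play_rows", "data": {
  "steps": [
    {"claw": 0,"xyz": [0,0,0],"roll": 0},
    {"claw": 0,"xyz": [0,0,0],"roll": 0},
    {"claw": 0,"xyz": [0,0,0],"roll": 0},
    {"claw": 0,"xyz": [0,0,0],"roll": 0},
    {"claw": 0,"xyz": [0,0,0],"roll": 0},
    {"claw": 0,"xyz": [0,0,-0.01],"roll": 0},
    {"claw": 0,"xyz": [0,0,-0.03],"roll": 0},
    {"claw": 0,"xyz": [0,0,-0.03],"roll": 0},
    {"claw": 0,"xyz": [0,0,-0.03],"roll": 0},
    {"claw": 0,"xyz": [0,0,0],"roll": 0},
    {"claw": 0,"xyz": [0,0,0],"roll": 0}
  ]
}}

```text
time_s: 12.5
tcp_pos: [0.4309, 0.0231, 0.1032]
ee_rot: [0.078, 3.141, 0.0]
contact_force: [0.3, 0.0, -5.2]
width: 0.0598
gripper_force: 45.0
```

```bash
python3 look.py w4; python3 -c "
from h import *
go(.4437,.2283,.1,177.1)"
```

```text
12.5 [0.4309 0.0231 0.1032] 177.15616655738114 0.059802705153458646 [ 0.3061021   0.03237873 -5.21404494]
wrist 0.94 0.1240449033177917 21285 [array([422.3,  23.6]), array([ 60.1, 163.5]), np.float64(87.1)]
top 0.94 0.12543630863622696 391 [array([372.7,  25.3]), array([59.8, 67.4]), np.float64(87.0)]
yaw 177.15 roll 0.05 delta before roll [-0.0037  0.2055  0.0018] after roll [-0.0035  0.2055  0.0018]
```

Request:
{"op": "play_rows", "data": {
  "steps": [
    {"claw": 0,"xyz": [0,0.02,0],"roll": 0},
    {"claw": 0,"xyz": [-0.001,0.035,0],"roll": 0},
    {"claw": 0,"xyz": [-0.001,0.04,0],"roll": 0},
    {"claw": 0,"xyz": [-0.001,0.04,0],"roll": 0},
    {"claw": 0,"xyz": [-0.0007,0.035,0],"roll": 0},
    {"claw": 0,"xyz": [0,0.025,0],"roll": 0},
    {"claw": 0,"xyz": [0,0.0105,0],"roll": 0},
    {"claw": 0,"xyz": [0,0,0.03],"roll": 0},
    {"claw": 0,"xyz": [0,0,0.02],"roll": 0},
    {"claw": 0,"xyz": [0,0,0],"roll": 0},
    {"claw": 0,"xyz": [0,0,0],"roll": 0}
  ]
}}

```text
time_s: 13.8
tcp_pos: [0.445, 0.2275, 0.0529]
ee_rot: [-0.079, -3.139, 0.001]
contact_force: [-0.3, -0.4, -4.1]
width: 0.0596
gripper_force: 45.0
```

```bash
cat > pose.py <<'E'
from h import *
s=env.state();print(s['time_s'],s['tcp_pos'].round(4),round(yaw(),2),s['width'].round(4),s['contact_force'].round(1),s['ft_torque'].round(2))
img,P=cloud('wrist');cv2.imwrite('pics/cur.png',img)
o=np.array([.5036,.2253]);a=np.radians(-2.9)
def loc(q):
    d=q[:,:2]-o;return np.c_[d[:,0]*np.cos(a)+d[:,1]*np.sin(a),-d[:,0]*np.sin(a)+d[:,1]*np.cos(a),q[:,2]]
print('tcp local',(loc(s['tcp_pos'][None])[0]*1000).round(1))
r=trace('whetstone','wrist')[0];q=loc(P[r['mask']])*1000;q=q[~np.isnan(q[:,0])]
zt=np.percentile(q[:,2],70);q=q[abs(q[:,2]-zt)<7]
c=np.linalg.lstsq(np.c_[q[:,:2],np.ones(len(q))],q[:,2],rcond=None)[0]
b=cv2.minAreaRect(q[:,:2].astype(np.float32))
print(r['score'],'tilt',c[:2].round(4),'z at tcp',c@[*(loc(s['tcp_pos'][None])[0,:2]*1000),1],'near end',np.percentile(q[:,0],.5).round(1),[np.round(x,1) for x in b])
E
python3 pose.py; python3 -c "
from h import *
go(.4437,.2283,.0425,177.1)"
```

```text
yaw 177.13 roll 0.03 delta before roll [0.0013 0.0007 0.0104] after roll [0.0013 0.0007 0.0104]Traceback (most recent call last):
  File "pose.py", line 2, in <module>
    s=env.state();print(s['time_s'],s['tcp_pos'].round(4),round(yaw(),2),s['width'].round(4),s['contact_force'].round(1),s['ft_torque'].round(2))
                                                                         ^^^^^^^^^^^^^^^^
AttributeError: 'float' object has no attribute 'round'
```

```bash
sed -i "s/s\['width'\].round(4)/round(s['width'],4)/" pose.py; python3 pose.py
```

```text
13.8 [0.445  0.2275 0.0529] 177.13 0.0596 [-0.3 -0.4 -4.1] [ 0.02 -0.05  0.02]
tcp local [-58.7  -0.8  52.9]
0.96 tilt [-0.0035 -0.0007] z at tcp 72.93026588277348 near end -148.3 [array([-67.2,  -0.1]), array([163.5,  61.6]), np.float64(0.2)]
```

View pics/cur.png

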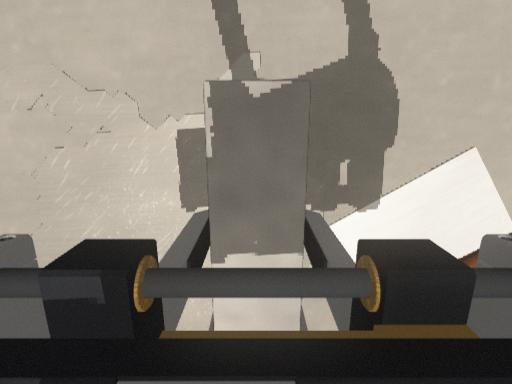

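Request:
{"op": "play_rows", "data": {
  "steps": [
    {"claw": 0,"xyz": [0,0.0006,0.006],"roll": 0},
    {"claw": 0,"xyz": [0,0,0.004],"roll": 0},
    {"claw": 0,"xyz": [0,0,0.002],"roll": 0},
    {"claw": 0,"xyz": [0,0,0.001],"roll": 0},
    {"claw": 0,"xyz": [0,0,0],"roll": 0}
  ]
}}

```text
time_s: 14.4
tcp_pos: [0.4456, 0.2288, 0.0405]
ee_rot: [0.078, 3.14, 0.0]
contact_force: [0.4, -0.2, -3.4]
width: 0.0596
gripper_force: 45.0
```

Request:
{"op": "play_rows", "data": {
  "steps": [
    {"claw": 0,"xyz": [0,0,0.001],"roll": 0},
    {"claw": 0,"xyz": [0,0,0],"roll": 0},
    {"claw": 0,"xyz": [0,0,0],"roll": 0}
  ]
}}

```text
time_s: 14.7
tcp_pos: [0.4456, 0.2288, 0.0397]
ee_rot: [0.078, 3.14, 0.0]
contact_force: [0.7, 0.3, -1.7]
width: 0.0599
gripper_force: 45.0
```

Request:
{"op": "play_rows", "data": {
  "steps": [
    {"claw": 0,"xyz": [0,0,0.0005],"roll": 0},
    {"claw": 0,"xyz": [0,0,0],"roll": 0},
    {"claw": 0,"xyz": [0,0,0],"roll": 0}
  ]
}}

```text
time_s: 15.0
tcp_pos: [0.4456, 0.2288, 0.0397]
ee_rot: [0.078, 3.14, 0.0]
contact_force: [-2.2, -1.6, 6.9]
width: 0.0596
gripper_force: 45.0
```

```bash
python3 pose.py
```

```text
15.0 [0.4456 0.2288 0.0397] 177.16 0.0596 [-2.2 -1.6  6.9] [-0.18  0.29  0.  ]
tcp local [-58.1   0.6  39.7]
0.7 tilt [-0.0013  0.0002] z at tcp 59.71357340743697 near end -147.5 [array([-66.9,   0.6]), array([162.8,  60.3]), np.float64(0.0)]
```

Request:
{"op": "play_rows", "data": {
  "steps": [
    {"claw": 0,"xyz": [-0.002,-0.0004,-0.0003],"roll": 0},
    {"claw": 0,"xyz": [-0.004,0,0],"roll": 0},
    {"claw": 0,"xyz": [-0.005,0,0],"roll": 0},
    {"claw": 0,"xyz": [-0.005,0,0],"roll": 0},
    {"claw": 0,"xyz": [-0.005,0,0],"roll": 0},
    {"claw": 0,"xyz": [-0.005,0,0],"roll": 0},
    {"claw": 0,"xyz": [-0.004,0,0],"roll": 0},
    {"claw": 0,"xyz": [0,0,0],"roll": 0}
  ]
}}

```text
time_s: 15.9
tcp_pos: [0.4741, 0.2271, 0.0397]
ee_rot: [-0.079, -3.138, -0.001]
contact_force: [-3.9, 1.0, 6.2]
width: 0.0596
gripper_force: 45.0
```

```bash
python3 pose.py
```

```text
15.9 [0.4741 0.2271 0.0397] 177.13 0.0596 [-3.9  1.   6.2] [ 0.03  0.61 -0.02]
tcp local [-29.6   0.3  39.7]
0.79 tilt [-0.0013 -0.0002] z at tcp 59.69958795633046 near end -119.1 [array([-38.2,   0.2]), array([ 60.3, 163.2]), np.float64(90.0)]
```

Request:
{"op": "play_rows", "data": {
  "steps": [
    {"claw": 0,"xyz": [-0.003,0,0],"roll": 0},
    {"claw": 0,"xyz": [-0.003,0,0],"roll": 0},
    {"claw": 0,"xyz": [-0.003,0,0],"roll": 0},
    {"claw": 0,"xyz": [-0.003,0,0],"roll": 0},
    {"claw": 0,"xyz": [-0.003,0,0],"roll": 0},
    {"claw": 0,"xyz": [-0.003,0,0],"roll": 0},
    {"claw": 0,"xyz": [0,0,0],"roll": 0}
  ]
}}

```text
time_s: 16.7
tcp_pos: [0.4875, 0.2261, 0.0396]
ee_rot: [-0.079, -3.13, 0.0]
contact_force: [-10.9, 0.8, 12.5]
width: 0.0596
gripper_force: 45.0
```

```bash
python3 pose.py
```

```text
16.7 [0.4875 0.2261 0.0396] 177.11 0.0596 [-10.9   0.8  12.5] [0.27 1.93 0.02]
tcp local [-16.1  -0.   39.6]
0.55 tilt [-0.0012  0.    ] z at tcp 59.68294593550786 near end -106.2 [array([-25.2,  -0.5]), array([163.4,  61.4]), np.float64(0.1)]
```

Request:
{"op": "play_rows", "data": {
  "steps": [
    {"claw": 0,"xyz": [-0.003,0,-0.0004],"roll": 0},
    {"claw": 0,"xyz": [-0.003,0,0],"roll": 0},
    {"claw": 0,"xyz": [-0.003,0,0],"roll": 0},
    {"claw": 0,"xyz": [-0.003,0,0],"roll": 0},
    {"claw": 0,"xyz": [0,0,0],"roll": 0}
  ]
}}

```text
time_s: 17.3
tcp_pos: [0.5001, 0.2255, 0.0396]
ee_rot: [-0.079, -3.131, 0.0]
contact_force: [-9.0, 0.8, 8.4]
width: 0.0592
gripper_force: 45.0
```

```bash
python3 pose.py
```

```text
17.3 [0.5001 0.2255 0.0396] 177.11 0.0592 [-9.   0.8  8.4] [0.26 1.66 0.02]
tcp local [-3.5  0.1 39.6]
0.75 tilt [-0.0011 -0.0003] z at tcp 59.69968276737191 near end -93.6 [array([-13. ,   0.1]), array([162.8,  60.2]), np.float64(0.2)]
```

Near end at about −93.6; push on until the stop is felt.

Request:
{"op": "play_rows", "data": {
  "steps": [
    {"claw": 0,"xyz": [-0.002,0,0],"roll": 0},
    {"claw": 0,"xyz": [-0.002,0,0],"roll": 0},
    {"claw": 0,"xyz": [-0.0015,0,0],"roll": 0},
    {"claw": 0,"xyz": [0,0,0],"roll": 0}
  ]
}}

```text
time_s: 17.8
tcp_pos: [0.5052, 0.2253, 0.0396]
ee_rot: [-0.079, -3.13, 0.0]
contact_force: [-11.2, 1.8, 8.5]
width: 0.0595
gripper_force: 45.0
```

```bash
python3 pose.py
```

```text
17.8 [0.5052 0.2253 0.0396] 177.11 0.0595 [-11.2   1.8   8.5] [0.32 1.76 0.05]
tcp local [ 1.6  0.1 39.6]Traceback (most recent call last):
  File "pose.py", line 8, in <module>
    r=trace('whetstone','wrist')[0];q=loc(P[r['mask']])*1000;q=q[~np.isnan(q[:,0])]
      ~~~~~~~~~~~~~~~~~~~~~~~~~~^^^
IndexError: list index out of range
```

Force not yet clearly up; go on a little.

Request:
{"op": "play_rows", "data": {
  "steps": [
    {"claw": 0,"xyz": [-0.0015,0,0],"roll": 0},
    {"claw": 0,"xyz": [-0.0015,0,0],"roll": 0},
    {"claw": 0,"xyz": [0,0,0],"roll": 0}
  ]
}}

```text
time_s: 18.2
tcp_pos: [0.5054, 0.2252, 0.0396]
ee_rot: [-0.079, -3.125, 0.001]
contact_force: [-14.9, 1.6, 14.0]
width: 0.0601
gripper_force: 45.0
```

```bash
sed -i "s/r=trace('whetstone','wrist')\[0\]/t=trace('whetstone','wrist') or (vision.read_camera('wrist'),trace('whetstone','wrist'))[1];r=t[0]/" pose.py;python3 pose.py
```

```text
18.2 [0.5054 0.2252 0.0396] 177.1 0.0601 [-14.9   1.6  14. ] [0.53 2.46 0.07]
tcp local [ 1.8  0.  39.6]
0.69 tilt [-0.0009  0.0001] z at tcp 59.717077008188085 near end -88.4 [array([-7.5, -0.4]), array([162.6,  61. ]), np.float64(0.1)]
```

View pics/cur.png

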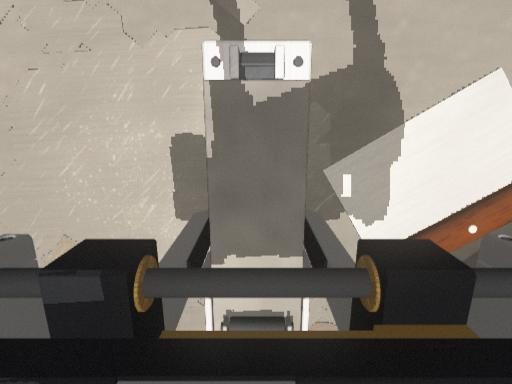

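Request:
{"op": "play_rows", "data": {
  "steps": [
    {"claw": 0,"xyz": [-0.002,0,0],"roll": 0},
    {"claw": 0,"xyz": [-0.002,0,0],"roll": 0},
    {"claw": 0,"xyz": [0,0,0],"roll": 0}
  ]
}}

```text
time_s: 18.6
tcp_pos: [0.5058, 0.2252, 0.0395]
ee_rot: [-0.08, -3.118, 0.001]
contact_force: [-21.2, 1.7, 18.3]
width: 0.0599
gripper_force: 45.0
```

```bash
cat >> pose.py <<'E'
A=loc(P.reshape(-1,3))*1000
m=(A[:,0]>-106)&(A[:,0]<-93)&(abs(A[:,1])<9);print('latch z',np.percentile(A[m,2],[10,50,90]).round(1))
E
python3 pose.py
```

```text
18.6 [0.5058 0.2252 0.0395] 177.07 0.0599 [-21.2   1.7  18.3] [0.74 3.53 0.09]
tcp local [ 2.2  0.  39.5]
0.58 tilt [-0.0012  0.0001] z at tcp 59.69470620599298 near end -88.3 [array([-7.9, -0. ]), array([163.1,  62.5]), np.float64(1.1)]
latch z [39.7 42.5 43.5]
```

Request:
{"op": "play_rows", "data": {
  "steps": [
    {"claw": 0,"xyz": [0.003,0,0],"roll": 0},
    {"claw": 0,"xyz": [0.002,0,0],"roll": 0},
    {"claw": 0.75,"xyz": [0,0,0],"roll": 0},
    {"claw": 0.85,"xyz": [0,0,0],"roll": 0},
    {"claw": 0.85,"xyz": [0,0,0],"roll": 0},
    {"claw": 0.85,"xyz": [0,0,0],"roll": 0},
    {"claw": 0.85,"xyz": [0,0,-0.02],"roll": 0},
    {"claw": 0.85,"xyz": [0,0,-0.03],"roll": 0},
    {"claw": 0.85,"xyz": [0,0,-0.04],"roll": 0},
    {"claw": 0.85,"xyz": [0.03,0,-0.04],"roll": 0},
    {"claw": 0.85,"xyz": [0.03,0,-0.03],"roll": 0},
    {"claw": 0.85,"xyz": [0,0,0],"roll": 0},
    {"claw": 0.85,"xyz": [0,0,0],"roll": 0}
  ]
}}

```text
time_s: 20.0
tcp_pos: [0.4534, 0.2281, 0.2004]
ee_rot: [0.077, 3.138, 0.001]
contact_force: [-0.4, -0.7, -1.0]
width: 0.0802
gripper_force: 0.0
```

```bash
python3 pose.py
```

```text
20.0 [0.4534 0.2281 0.2004] 177.17 0.0802 [-0.4 -0.7 -1. ] [0.02 0.02 0.04]
tcp local [-5.030e+01  2.000e-01  2.004e+02]
0.62 tilt [0.0148 0.0066] z at tcp 41.65147960745984 near end -107.9 [array([-17.8,  -4.5]), array([181. ,  79.7]), np.float64(4.9)]
latch z [39.6 42.5 43.6]
```

View pics/cur.png

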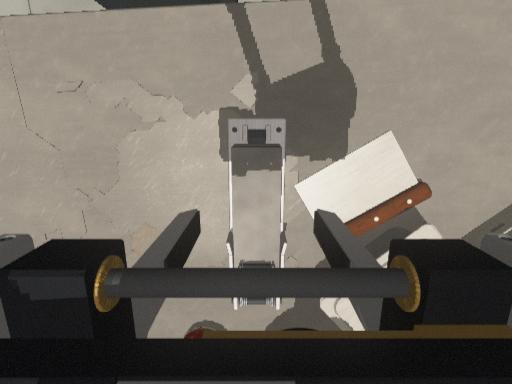

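```bash
cat >> pose.py <<'E'
m=(abs(A[:,2]-60)<3)&(abs(A[:,1])<36)&(A[:,0]>-120)&(A[:,0]<45);q=A[m]
print('stone x',q[:,0].min().round(1),'y',np.percentile(q[:,1],[.5,99.5]).round(1),'z',np.median(q[:,2]).round(1))
l=[(x,np.mean([q[abs(q[:,0]-x)<5][:,1].min(),q[abs(q[:,0]-x)<5][:,1].max()])) for x in range(-80,20,10)];print('line',np.polyfit(*zip(*l),1).round(4))
m=(A[:,2]>64)&(A[:,2]<85)&(abs(A[:,1])<22)&(A[:,0]>50)&(A[:,0]<120);print('clip z',np.percentile(A[m,2],[50,95]).round(1))
E
python3 pose.py|tail -4
```

```text
latch z [39.7 42.4 43.5]
stone x -89.0 y [-29.5  29.7] z 59.7
line [-0.0023  0.0057]
clip z [69.7 72.4]
```

```bash
python3 -c "
from h import *
print(order.hand_in())"
```

```text
the job is handed in; nothing more can be done
None
```

The whetstone is in the holder: flat on the bed, up against the end stop, under the clip, with the latch up behind it. The arm was clear of it when I handed the job in at about 20 s, and no verdict came back.

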